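Inspect a pre-warmed tube over the lamp

TASK

Lift the blue collar off the orange-capped tube in the heating block and hang it on the post, right down on the yellow shoulder, and let go of it. Then draw the orange-capped tube out of its well, tip it to a slant about half-way between upright and level with the cap uppermost, and hold its lower end a few centimetres above the middle of the glowing inspection lamp, touching nothing. Finish while still holding it there, and leave everything else where it stands.

Things in the scene. Friction and masses are not known exactly. Their poses are not given: they have to be found in the camera images.
- block: fixed heating block, an aluminium box 110 (x) by 240 (y) by 80 mm high, grey sides; origin at the centre of its underside, z up. Three round wells of 34 mm bore, 60 mm deep, in a row along its own y: at y = -75, 0 and +75 mm, x = 0. Which tube is in which well varies
- tube_center (a point): the tube to inspect: clear empty plastic tube 29 mm in diameter, orange cap 34 mm in diameter and 26 mm tall on its upper end, 120 mm long over all, 50 g; this point is on its axis half-way along (cap's middle 47 mm above); z runs along it to the cap. It starts upright in a well, foot 20 mm above the work surface, cap top 60 mm above the block, the collar round it hiding the cap's sides
- tube_nose (a point): centre of the foot (lower end) of the orange-capped tube, 60 mm below tube_center along its axis; same axes
- collar_center (a point): blue heat-keeping collar: an upright tube 48 mm outside, 40 mm bore, 45 mm high, with a flange 62 mm in diameter and 6 mm thick at its foot, about 80 g; this point is on its axis half-way up (22.5 mm above its underside), z up along its axis. It rests loosely on the block's top round the orange-capped tube, whose cap stands 15 mm out above it
- post_seat (a point): fixed upright steel post for the collar: this point is on its axis on top of the yellow shoulder (58 mm diameter, 50 mm above the work surface) on which the collar's underside is to rest; the post above it is 28 mm in diameter and 58 mm tall, its tip tapered over the last 14 mm; foot 84 mm in diameter
- lamp_top (a point): fixed flat round inspection lamp, black rim 116 mm in diameter, pale glowing disc 90 mm in diameter; this point is the centre of the disc's top, 20 mm above the work surface. Lamp and post may change places
- collar: the same collar; origin at the centre of its underside
- tube: the same orange-capped tube; origin at the centre of its foot
- lamp: the same lamp; origin at the centre of its underside
- post: the same post; origin at the centre of its underside
- spare1_center (a point): white-capped clear tube, same shape and size as tube_center's tube, standing in another well; its centre, half-way up (60 mm above its foot). A bystander
- spare2_center (a point): white-capped clear tube, same shape and size as tube_center's tube, standing in another well; its centre, half-way up (60 mm above its foot). A bystander
- dishes: bystander: two stacked clear flat dishes with white lids, 90 mm diameter, 30 mm high in all; origin under the centre
- tape: bystander: white roll of tape lying flat, 76 mm diameter, 24 mm high; origin under the centre
- jar: bystander: amber jar, 60 mm diameter, 75 mm high; origin under the centre
Things that resemble listed ones, but are neither listed nor needed, are in the scene too. There is more than one size of the collar; the job needs the smallest.

How it is judged (in metres and radians):
On the way, in this order (a step that is already met when the one before it is completed fails the run):
1. the collar hangs on the post, down on the shoulder, and is let go (horizontal distance between collar_center and post_seat below 0.014 m and z of collar_center in the frame of post_seat between 0.016 and 0.029 m and angle between collar_center's own z axis and vertical below 0.12 rad and contact force between collar and the fingers below 0.1 N), for 0.2 s.
2. the orange-capped tube is right out of its well (z of tube_nose in the frame of block above 0.085 m and contact force between tube and the fingers above 0.5 N), for 0.1 s.
At the end, for the whole second after the job is handed in: Collar let go on the post's shoulder (within 14 mm of its axis, centre 16-29 mm above it, tilt under 0.12 rad). Tube held still by the fingers, slanted 30-60 degrees, cap uppermost, foot within 45 mm of the lamp's centre and 20-140 mm above it, touching no lamp, block, post or collar (all of step 1 and angle between tube_nose's own z axis and vertical between 0.52 and 1.05 rad and horizontal distance between tube_nose and lamp_top below 0.045 m and z of tube_nose in the frame of lamp_top between 0.02 and 0.14 m and contact force between tube and the fingers above 0.5 N and contact force between tube and lamp below 0.05 N and contact force between tube and block below 0.05 N and contact force between tube and post below 0.05 N and contact force between tube and collar below 0.05 N and linear speed of each of tube, collar below 0.03 m/s); the arm keeps its last pose, push and grip.
It fails at once if a white-capped tube is moved more than 25 mm (distance of spare1_center from where it was at the start of the episode above 0.025 m).
It fails at once if a white-capped tube is moved more than 25 mm (distance of spare2_center from where it was at the start of the episode above 0.025 m).
It fails at once if the stack of dishes is moved more than 25 mm (distance of dishes from where it was at the start of the episode above 0.025 m).
It fails at once if the tape roll is moved more than 25 mm (distance of tape from where it was at the start of the episode above 0.025 m).
It fails at once if the jar is moved more than 25 mm (distance of jar from where it was at the start of the episode above 0.025 m).
It also fails if it takes over 72 s, if anything falls off the work surface, if the arm or the gripper's body presses on something with over 40 N, if the wrist force passes 120 N, or if a joint passes its speed limit or range.

ROBOT

A 6-joint arm with a two-finger parallel gripper is mounted at the origin on the work surface. World frame = base frame: x ahead of the robot, y to its left, z up, the work surface at z = 0. Lengths are in mm, angles in rad, forces in N, time in s.
With the tool pointing down it reaches from about 350 to 775 mm from the base axis. Payload 7.3 kg.
Tool frame: the origin (TCP) lies midway between the tips of the shut fingers; the grasp point (between the pads) lies 19 mm behind it; z points along the fingers, y is the line along which they close (so a half turn about z gives the same grasp; the last joint's range is limited). The gripper opens to 92 mm and grips with 3 to 60 N. Pads are 19 mm wide; open, the fingers measure 130 mm over their backs; the gripper's body (75 mm by 190 mm) begins 47 mm behind the grasp point.
Start: joints at [1.103, 0.342, 1.524, -0, 1.275, -0.146], TCP at [166.03, 498.075, 226.741] pointing down, gripper open.
Joint ranges: [-2.53, 2.53], [-0.77, 2.02], [0.04, 2.7], [-1, 4.14], [0.28, 2.66], [-3.11, 3.11]. Speed limits (rad/s): [2.57, 2.57, 3.14, 3.14, 3.14, 3.14].

INTERFACE

Orientations are given as [roll, pitch, yaw] about the fixed x, y, z axes, in that order (R = Rz(yaw) Ry(pitch) Rx(roll)).
In Python, from plant import get_obs, capture, camera_model, close_job, search_frame, regions_of, pinpoint gives the robot as it stands. The module is installed in compiled form; this text tells all that it offers.
- The arm moves only by the shell command python3 -m pendant 'ROWS'. ROWS is JSON, one flat list of numbers, 7 for each row, row after row: the shift along the tool's x, y, z in units of 30 mm (1.0 is 30 mm), then the turn, a rotation vector about the tool's x, y, z in units of 4 degrees (1.0 is 4 degrees), then the closure, from -1 (fully open) to 1 (shut), so that 0 is half open. In form: [dx, dy, dz, wx, wy, wz, gripper, dx, dy, dz, wx, wy, wz, gripper, ...]. A call has 1 to 12 rows; each row shifts and turns the commanded pose from where the row before left it, along the tool's axes as they then stand; what a row does not reach is not made up. A row lasts 1/10 s, in which the tool goes at most 50 mm and 8.59 degrees, less where a joint would pass 70% of its speed; a pose out of reach is approached as far as the arm can. A call with a number of a shift or a turn outside -1 to 1 is refused whole. A call with a gripper value outside its range is refused whole. The fingers move at their own pace and stop on an object; the grip force is fixed at half the most. Time passes only in rows, so rows that do not move let the fingers close. It gives the time, the measured TCP pose, the force, the opening and the grip force at its end, in the units of the state.
- get_obs(): the state, without advancing time (a new reading comes with each control period).
- capture(name): name is "scene" or "side" or "wrist"; returns the picture (420x560x3 uint8, red, green, blue); there is no depth.
- camera_model(name): a dict with "fov_y" (degrees; the focal length in pixels is half the picture's height over the tangent of half this angle, whatever the lens; pixels are square), "cx", "cy" (the principal point, pixels), "pose" (4x4, takes a point from camera to world coordinates). Camera axes: x right, y up, looking along -z (the intrinsics and any distortion apply to the point x, -y, -z); pixel columns grow to the right and rows downward; lengths in mm; the calibration is good to about 2 mm. The wrist camera is an equidistant fisheye: a pixel r from the principal point sees the ray r / f radians off the axis. A picture is of the moment at which its call begins: read the wrist's pose just before it. camera_model takes no time and is no camera call; for the wrist camera it gives the pose at the moment of the call.
- close_job(): hands the job in; it is judged then, once.
Trained networks look in the newest picture that a camera, given by its name, has taken for a name from the list of things; names that differ only in an ending like _2 or _b are one class to them, and where a whole thing is asked for, a point or a joint stands for the part that bears it (a point fixed in the world has none). Each returns a list of dicts, best first, with "score" (0 to 1); they miss things now and then, are a little off and sometimes report something else, mostly with a low value. They report only what shows in the picture. A call takes as long as a camera call. They do not tell look-alikes from the thing itself.
- search_frame(camera, thing): "location" ([column, row] in pixels, amid what is visible of it).
- regions_of(camera, thing): "pixels" (420x560 bool, what is visible of it) and "location" ([column, row] in pixels, amid what is visible of it).
- pinpoint(camera, thing): "location" ([column, row] in pixels: a listed point, or the origin of a listed thing).
The state is a dict: "time": time; "joint_positions": joint angles; "dq": joint speeds; "tau": joint torques, N m; "tool_pos": TCP position; "tcp_rot": TCP orientation; "contact_force": force on the tool from outside, world axes, zero at the start; "moment": the same for the moment, N m; "grip_width": finger opening in mm; "finger_force": force on a finger pad.
Only numpy, scipy, OpenCV 4.12 (cv2) and the standard library are available. Lean on these libraries where they do the work, as an engineer would, in place of code of your own. Each camera call takes 0.05 s, during which the arm holds its last target. There are 200 camera calls.

## Working session

There is one attempt and no reset: what is moved stays moved. The work goes in short steps, Python scripts to look and compute and a shell command to move; the robot and the scene stay as the last step left them, time stands still between calls to the robot, and variables do not carry over. Pictures are saved under pics/ and viewed, at most 10 in all, crops included, and the job is handed in when it is done.

```bash
mkdir -p pics
python3 - <<'E'
from plant import *
import cv2,numpy as np
a=capture("scene");b=capture("side")
cv2.imwrite("pics/scene.png",a[:,:,::-1]);cv2.imwrite("pics/side.png",b[:,:,::-1])
for c in("scene","side"):
    m=camera_model(c);print(c,m["fov_y"],m["cx"],m["cy"],np.round(m["pose"],3).tolist(),[k for k in m])
    for t in["tube_center","collar_center","post_seat","lamp_top","spare1_center","block","dishes","tape","jar"]:
        print(t,[(np.round(d["location"],1).tolist(),round(d["score"],2)) for d in pinpoint(c,t)[:4]])
print(get_obs())
E
```

```text
scene 57.20718800694913 288.5484570623198 212.1892893024169 [[-0.327, -0.568, 0.755, 1395.526], [0.945, -0.2, 0.259, 291.348], [0.004, 0.798, 0.602, 718.073], [0.0, 0.0, 0.0, 1.0]] ['fov_y', 'cx', 'cy', 'pose']
tube_center [([324.1, 222.8], 0.49)]
collar_center [([326.2, 199.7], 0.95), ([283.9, 215.7], 0.66), ([326.7, 217.6], 0.64), ([193.5, 252.9], 0.28)]
post_seat [([248.8, 188.9], 0.67)]
lamp_top [([203.5, 193.0], 0.68)]
spare1_center [([384.9, 226.5], 0.64)]
block [([350.8, 249.4], 0.97)]
dishes [([238.8, 264.2], 0.72)]
tape [([194.3, 246.8], 0.85), ([324.0, 224.7], 0.41)]
jar [([442.8, 279.0], 0.64)]
side 44.028816785413795 280.86999990592176 206.25098494464424 [[-0.891, 0.348, -0.291, 314.383], [-0.453, -0.703, 0.548, 642.648], [-0.014, 0.62, 0.785, 914.472], [0.0, 0.0, 0.0, 1.0]] ['fov_y', 'cx', 'cy', 'pose']
tube_center []
collar_center [([271.6, 227.4], 0.8), ([355.9, 262.7], 0.78), ([319.3, 208.9], 0.73)]
post_seat [([377.2, 166.5], 0.88)]
lamp_top [([392.4, 129.8], 0.66)]
spare1_center [([240.8, 304.8], 0.56)]
block [([259.4, 286.8], 0.67), ([378.6, 163.3], 0.67)]
dishes [([256.8, 168.3], 0.79)]
tape [([289.3, 137.2], 0.68)]
jar [([183.7, 381.4], 0.96)]
{'time': 1.0, 'joint_positions': array([ 1.10301552e+00,  3.41984060e-01,  1.52411362e+00,  2.22099700e-05,
        1.27537304e+00, -1.45977562e-01]), 'dq': array([ 0.00042311, -0.00027628, -0.00125326, -0.00035204,  0.00075092,
       -0.00051381]), 'tau': array([ 2.40496076e-03, -4.31140637e+01, -2.44484246e+01,  7.20126391e-02,
        4.83743346e-02,  3.58206853e-05]), 'tool_pos': array([166.01706327, 498.08273297, 226.74402485]), 'tcp_rot': array([ 3.14146893e+00, -3.28717879e-06,  2.81978294e+00]), 'contact_force': array([ 0.06695146, -0.73537121,  0.71739398]), 'moment': array([-0.02771324, -0.02722579, -0.04166693]), 'finger_force': 0.0, 'grip_width': 91.6629886064419}
```

Run:
```python
import cv2
a=cv2.imread("pics/scene.png");cv2.imwrite("pics/s2.png",cv2.resize(a[130:310,160:480],None,fx=2.5,fy=2.5,interpolation=2))
b=cv2.imread("pics/side.png");cv2.imwrite("pics/b2.png",cv2.resize(b,None,fx=1.4,fy=1.4,interpolation=2))
```

```text
(no output)
```

View pics/s2.png

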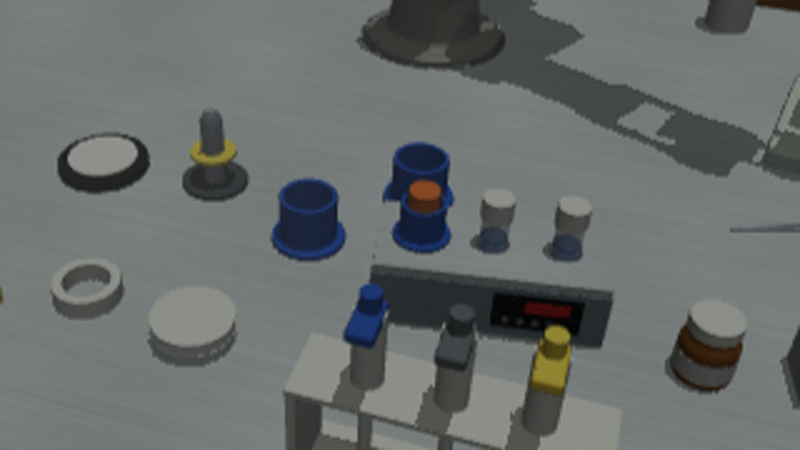

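View pics/b2.png

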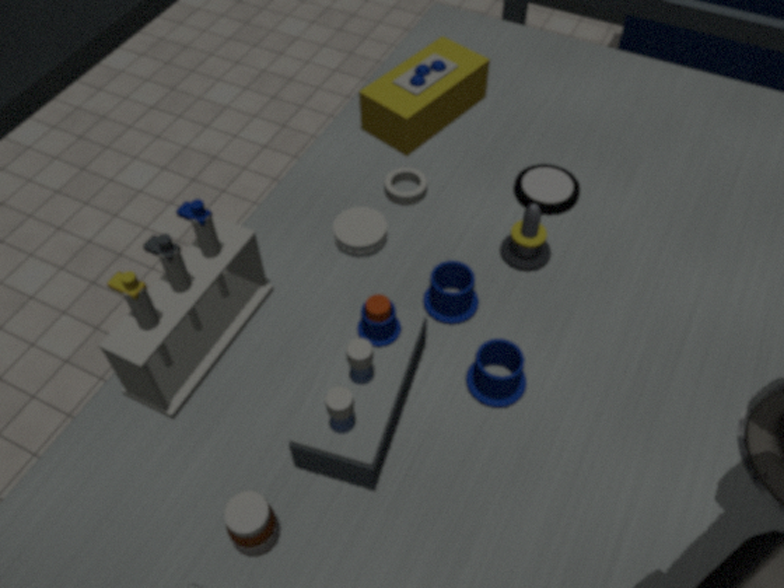

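In the scene view there are three blue collars: (284,216) and (326,200) stand on the table, empty, and (327,218) is on the block around the orange cap. In the side view these are (319,209), (356,263) and (272,227). The third one fits: it's the smallest and it surrounds the orange cap. The lamp is at the far left, with the post next to it.

```bash
cat > h.py <<'E'
import numpy as np,cv2
from plant import *
def ray(c,p,m=None):
    m=m or camera_model(c);f=210/np.tan(np.radians(m["fov_y"])/2)
    x,y=p[0]-m["cx"],p[1]-m["cy"]
    if c=="wrist":
        r=np.hypot(x,y)+1e-9;t=r/f;d=np.array([x/r*np.sin(t),-y/r*np.sin(t),-np.cos(t)])
    else: d=np.array([x/f,-y/f,-1.])
    T=np.array(m["pose"]);d=T[:3,:3]@d;return T[:3,3],d/np.linalg.norm(d)
def onz(c,p,z,m=None):
    o,d=ray(c,p,m);return o+d*(z-o[2])/d[2]
def tri(*rs):
    P=[np.eye(3)-np.outer(d,d) for o,d in rs]
    x=np.linalg.solve(sum(P),sum(p@o for p,(o,d) in zip(P,rs)))
    return x,[np.linalg.norm(p@(x-o)) for p,(o,d) in zip(P,rs)]
E
python3 - <<'E'
from h import *
S=lambda x,y:(x/2.5+160,y/2.5+130)
B=lambda x,y:(x/1.4,y/1.4)
pr=lambda n,p,q,z:print(n,*[np.round(v,1) for v in tri(ray("scene",p),ray("side",q))],"z-plane:",np.round(onz("scene",p,z)[:2]),np.round(onz("side",q,z)[:2]))
pr("collar",(326.7,217.6),(271.6,227.4),102.5)
pr("captop",S(425,186),B(378,304),140)
pr("w1",S(498,196),B(360,349),140)
pr("w2",S(573,203),B(340,396),140)
pr("post",(248.8,188.9),(377.2,166.5),50)
pr("tip",S(209,112),B(532,207),108)
pr("lamp",(203.5,193),(392.4,129.8),20)
pr("cA",(283.9,215.7),(319.3,208.9),25)
pr("cB",(326.2,199.7),(355.9,262.7),25)
pr("dish",(238.8,264.2),(256.8,168.3),0)
pr("tape",(194.3,246.8),(289.3,137.2),0)
E
```

```text
collar [609.2 127.9  99.3] [0.4 0.4] z-plane: [613. 128.] [608. 130.]
captop [607.6 134.  141.6] [1.2 1.2] z-plane: [604. 132.] [608. 134.]
w1 [595.6 206.8 138.9] [0.7 0.7] z-plane: [597. 206.] [595. 208.]
w2 [584.1 279.5 140.6] [0. 0.] z-plane: [583. 279.] [584. 279.]
post [ 491.3 -150.6   55.9] [1.7 1.7] z-plane: [ 485. -153.] [ 493. -158.]
tip [ 494.9 -161.7  105.3] [0.1 0.1] z-plane: [ 499. -160.] [ 494. -159.]
lamp [ 507.9 -308.7   20.3] [6.7 6.7] z-plane: [ 514. -300.] [ 508. -319.]
cA [563.3  -5.3  35.5] [3.6 3.6] z-plane: [547. -14.] [566.  -9.]
cB [442.4  88.2  35.3] [1.8 1.8] z-plane: [426.  83.] [444.  84.]
dish [755.1 -66.6   4.3] [2.3 2.3] z-plane: [753. -66.] [757. -73.]
tape [ 735.1 -205.9    0.8] [3.8 3.8] z-plane: [ 732. -211.] [ 735. -202.]
```

```bash
python3 -m pendant '[0,0,0,0,0,1,-1,0,0,0,0,0,1,-1,0,0,0,0,0,1,-1,0,0,0,0,0,1,-1,0,0,0,0,0,1,-1,0,0,0,0,0,1,-1,0,0,0,0,0,1,-1,0,0,0,0,0,1,-1,0,0,0,0,0,1,-1,0,0,0,0,0,1,-1,0,0,0,0,0,1,-1,0,0,0,0,0,1,-1]'
python3 -m pendant '[0,0,0,0,0,1,-1,0,0,0,0,0,1,-1,0,0,0,0,0,1,-1,0,0,0,0,0,0.6,-1,-0.8,0.7,0,0,0,0,-1,-0.8,0.7,0,0,0,0,-1,-0.8,0.7,0,0,0,0,-1,-0.8,0.7,0,0,0,0,-1,-0.8,0.7,0,0,0,0,-1,-0.8,0.7,0,0,0,0,-1,-0.8,0.7,0,0,0,0,-1,-0.8,0.7,0,0,0,0,-1]'
python3 -m pendant '[-0.8,0.7,0,0,0,0,-1,-0.8,0.7,0,0,0,0,-1,-0.8,0.7,0,0,0,0,-1,-0.8,0.7,0,0,0,0,-1,-0.8,0.7,0,0,0,0,-1,-0.8,0.7,0,0,0,0,-1,-0.8,0.7,0,0,0,0,-1,-0.8,0.7,0,0,0,0,-1,-0.8,0.7,0,0,0,0,-1,-0.8,0.7,0,0,0,0,-1,0,0,0,0,0,0,-1,0,0,0,0,0,0,-1]'
cat >> h.py <<'E'
from scipy.spatial.transform import Rotation as Ro
def go(target):
    """print tool-axis shift in 30 mm units from the present TCP to target"""
    o=get_obs();R=Ro.from_euler("xyz",o["tcp_rot"])
    print("t",round(o["time"],1),"pos",np.round(o["tool_pos"],1),"rpy deg",np.round(np.degrees(o["tcp_rot"]),1),"shift",np.round(R.inv().apply(np.array(target)-o["tool_pos"])/30,2))
E
python3 - <<'E'
from h import *
m=camera_model("wrist");w=capture("wrist");cv2.imwrite("pics/w1.png",w[:,:,::-1])
print(m["fov_y"],m["cx"],m["cy"],np.round(m["pose"],2).tolist())
for t,z in[("collar_center",102.5),("tube_center",80),("spare1_center",80),("spare2_center",80),("block",0),("post_seat",50),("lamp_top",20)]:
    print(t,[(np.round(d["location"],1).tolist(),round(d["score"],2),np.round(onz("wrist",d["location"],z,m)[:2],1)) for d in pinpoint("wrist",t)[:4]])
go([608,132,91])
E
```

```text
time: 2.2
tool_pos: [166.0, 498.1, 226.7]
tcp_rot: [3.141, -0.0, 1.979]
contact_force: [-0.2, 0.1, 0.1]
grip_width: 91.6
finger_force: 0.0
time: 3.4
tool_pos: [363.4, 334.4, 226.8]
tcp_rot: [3.141, -0.0, 1.731]
contact_force: [-0.1, 0.4, 0.1]
grip_width: 91.8
finger_force: 0.0
time: 4.6
tool_pos: [608.0, 131.4, 226.1]
tcp_rot: [-3.141, -0.0, 1.729]
contact_force: [-0.0, -0.0, -1.0]
grip_width: 92.0
finger_force: 0.0
65.70646984690485 284.7949044783892 212.79327160430728 [[0.99, -0.15, -0.04, 597.31], [0.16, 0.96, 0.24, 195.18], [-0.0, -0.25, 0.97, 383.77], [0.0, 0.0, 0.0, 1.0]]
collar_center [([229.4, 298.4], 0.87, array([568.1,  29.8])), ([142.6, 206.5], 0.72, array([474.2, 109.6])), ([286.8, 200.1], 0.68, array([608.4, 136.6]))]
tube_center [([287.1, 202.8], 0.75, array([610. , 129.3]))]
spare1_center [([286.5, 46.0], 0.75, array([585.7, 276.8]))]
spare2_center []
block []
post_seat []
lamp_top []
t 5.0 pos [607.7 132.3 227. ] rpy deg [180.   -0.   99.2] shift [-0.01  0.01  4.53]
```

View pics/w1.png

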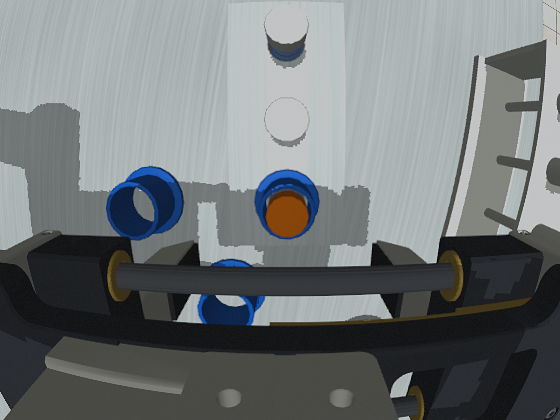

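The wrist view shows the target collar around the orange cap at (288,210), between the fingers. The look-alikes are at (145,205) and (228,297), both bigger. The white-capped neighbour at (287,120) is out of the way of the fingers.

Run:
```python
from h import *
m=camera_model("wrist");w=capture("wrist")
h=cv2.cvtColor(w,cv2.COLOR_RGB2HSV)
o=cv2.inRange(h,(4,150,120),(18,255,255));o[:160]=0;o[245:]=0;o[:,:240]=0;o[:,340:]=0
c=max(cv2.findContours(o,0,2)[0],key=cv2.contourArea);(p,ax,_)=cv2.fitEllipse(c)
print(p,ax,onz("wrist",p,140,m))
b=cv2.inRange(h,(100,120,30),(125,255,255));b[:160]=0;b[245:]=0;b[:,:240]=0;b[:,340:]=0
ys,xs=np.nonzero(b);print(xs.min(),xs.max(),ys.min(),ys.max())
print(onz("wrist",((xs.min()+xs.max())/2,200),84,m), onz("wrist",(288,ys.min()),86,m))
go([608,132,91])
```

```text
(286.6406555175781, 217.1141357421875) (38.83757781982422, 40.365291595458984) [608.81499394 131.76777626 140.        ]
255 318 171 239
[608.75803203 133.52516765  84.        ] [605.62156839 161.18741223  86.        ]
t 5.0 pos [607.8 132.2 227. ] rpy deg [180.   -0.   99.2] shift [-0.01  0.    4.53]
```

```bash
python3 -m pendant '[0,0,0.6,0,0,0,-1,0,0,0.6,0,0,0,-1,0,0,0.6,0,0,0,-1,0,0,0.6,0,0,0,-1,0,0,0.6,0,0,0,-1,0,0,0.6,0,0,0,-1,0,0,0.45,0,0,0,-1,0,0,0.45,0,0,0,-1,0,0,0,0,0,0,-1,0,0,0,0,0,0,-1]'
python3 -m pendant '[0,0,0,0,0,0,0.3,0,0,0,0,0,0,0.6,0,0,0,0,0,0,1,0,0,0,0,0,0,1,0,0,0,0,0,0,1,0,0,0,0,0,0,1,0,0,0,0,0,0,1,0,0,0,0,0,0,1]'
```

```text
time: 6.05
tool_pos: [608.2, 131.8, 92.0]
tcp_rot: [3.141, -0.0, 1.731]
contact_force: [0.2, 0.3, 0.2]
grip_width: 91.8
finger_force: 0.0
time: 6.85
tool_pos: [608.1, 131.8, 91.8]
tcp_rot: [3.141, -0.0, 1.731]
contact_force: [0.5, 0.2, 0.4]
grip_width: 46.5
finger_force: 30.0
```

```bash
python3 -m pendant '[0,0,-0.4,0,0,0,1,0,0,-0.4,0,0,0,1,0,0,-0.4,0,0,0,1,0,0,-0.4,0,0,0,1,0,0,-0.4,0,0,0,1,0,0,-0.4,0,0,0,1,0,0,-0.4,0,0,0,1,0,0,-0.4,0,0,0,1,0,0,0,0,0,0,1]'
python3 -m pendant '[-0.8,-0.36,0,0,0,0,1,-0.8,-0.36,0,0,0,0,1,-0.8,-0.36,0,0,0,0,1,-0.8,-0.36,0,0,0,0,1,-0.8,-0.36,0,0,0,0,1,-0.8,-0.36,0,0,0,0,1,-0.8,-0.36,0,0,0,0,1,-0.8,-0.36,0,0,0,0,1,-0.8,-0.36,0,0,0,0,1,-0.8,-0.36,0,0,0,0,1,-0.8,-0.36,0,0,0,0,1,-0.8,-0.36,0,0,0,0,1]'
python3 -m pendant '[-0.8,-0.3,0,0,0,0,1,-0.8,-0.3,0,0,0,0,1,-0.8,-0.3,0,0,0,0,1,0,0,0,0,0,0,1,0,0,0,0,0,0,1]'
python3 - <<'E'
from h import *
m=camera_model("wrist");w=capture("wrist");cv2.imwrite("pics/w2.png",w[:,:,::-1])
for t,z in[("post_seat",50),("lamp_top",20),("collar_center",165)]:
    print(t,[(np.round(d["location"],1).tolist(),round(d["score"],2),np.round(onz("wrist",d["location"],z,m)[:2],1)) for d in pinpoint("wrist",t)[:4]])
go([495,-161,188])
E
```

```text
time: 7.75
tool_pos: [609.0, 131.9, 190.0]
tcp_rot: [3.138, 0.0, 1.731]
contact_force: [-0.4, 0.2, -0.4]
grip_width: 46.5
finger_force: 30.0
time: 8.95
tool_pos: [525.3, -174.1, 187.3]
tcp_rot: [-3.141, -0.001, 1.731]
contact_force: [-0.0, 0.4, -0.1]
grip_width: 46.6
finger_force: 30.0
time: 9.45
tool_pos: [510.4, -248.6, 187.2]
tcp_rot: [-3.141, -0.001, 1.729]
contact_force: [0.2, 0.2, -2.5]
grip_width: 46.4
finger_force: 30.0
post_seat [([284.9, 109.2], 0.69, array([ 496.4, -164.1]))]
lamp_top [([274.6, 257.7], 0.94, array([ 509.7, -316.8]))]
collar_center []
t 9.7 pos [ 510.9 -247.6  187.6] rpy deg [-180.    -0.    99.2] shift [ 2.93 -0.06 -0.01]
```

View pics/w2.png

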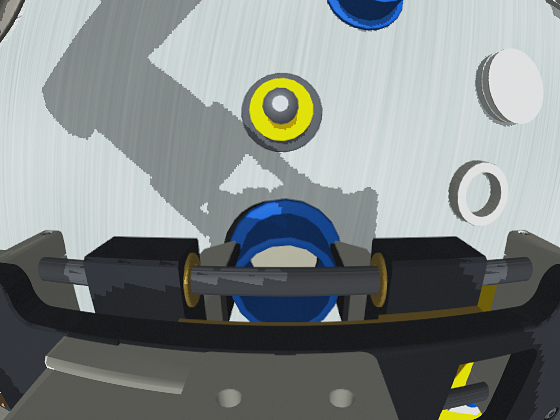

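The collar is held level at (285,275), and the post shows at (282,110). I'll refine both centres.

Run:
```python
from h import *
m=camera_model("wrist");w=capture("wrist")
h=cv2.cvtColor(w,cv2.COLOR_RGB2HSV)
o=cv2.inRange(h,(22,150,90),(34,255,255));o[160:]=0;o[:60]=0
c=max(cv2.findContours(o,0,2)[0],key=cv2.contourArea);p,ax,_=cv2.fitEllipse(cv2.convexHull(c));print("seat",p,ax,onz("wrist",p,50,m))
print("tip",onz("wrist",(280,103),108,m))
# collar flange: far edge and sides
b=cv2.inRange(h,(100,100,20),(125,255,255));b[:190]=0
ys,xs=np.nonzero(b[:240]);ys,=np.nonzero(b[:,285]);print("flange far row",ys.min(),onz("wrist",(285,ys.min()),178,m))
r=np.nonzero(b[205:330].any(0))[0];print("cols",r.min(),r.max(),"bottom",ys.max(),onz("wrist",(285,ys.max()),221,m))
print("expected for radius 24 inner near rim at 221; TCP:");go([495,-161,188])
```

```text
seat (280.3182678222656, 109.99127960205078) (62.76561737060547, 63.48480224609375) [ 492.8729261 -164.531601    50.       ]
tip [ 493.21020276 -163.29185886  108.        ]
flange far row 199 [ 505.72412115 -218.20367519  178.        ]
cols 182 388 bottom 321 [ 513.19207245 -264.2625761   221.        ]
expected for radius 24 inner near rim at 221; TCP:
t 9.7 pos [ 511.  -247.7  187.7] rpy deg [180.   -0.   99.2] shift [ 2.94 -0.06 -0.01]
```

```bash
python3 -m pendant '[0.5,-0.03,0,0,0,0,1,0.5,-0.03,0,0,0,0,1,0.5,-0.03,0,0,0,0,1,0.5,-0.03,0,0,0,0,1,0.5,-0.02,0,0,0,0,1,0.36,0,0,0,0,0,1,0,0,0,0,0,0,1,0,0,0,0,0,0,1]'
python3 - <<'E'
from h import *
go([493.3,-163.7,62])
for c in("scene","side"):
    cv2.imwrite(f"pics/{c}3.png",capture(c)[:,:,::-1])
E
python3 -m pendant '[0,0,0.3,0,0,0,1,0,0,0.3,0,0,0,1,0,0,0.3,0,0,0,1,0,0,0.3,0,0,0,1,0,0,0.3,0,0,0,1,0,0,0.3,0,0,0,1,0,0,0.3,0,0,0,1,0,0,0.3,0,0,0,1,0,0,0.3,0,0,0,1,0,0,0,0,0,0,1,0,0,0,0,0,0,1]'
```

```text
time: 10.5
tool_pos: [493.1, -164.5, 187.9]
tcp_rot: [3.141, 0.001, 1.731]
contact_force: [0.8, -0.3, -1.1]
grip_width: 46.6
finger_force: 30.0
t 10.5 pos [ 493.1 -164.5  187.9] rpy deg [180.    0.   99.2] shift [0.03 0.01 4.2 ]
time: 11.7
tool_pos: [492.9, -164.5, 106.6]
tcp_rot: [-3.141, -0.0, 1.731]
contact_force: [-0.6, 0.1, -0.7]
grip_width: 46.7
finger_force: 30.0
```

```bash
python3 -m pendant '[0,0,0.3,0,0,0,1,0,0,0.3,0,0,0,1,0,0,0.3,0,0,0,1,0,0,0.3,0,0,0,1,0,0,0.15,0,0,0,1,0,0,0.09,0,0,0,1,0,0,0,0,0,0,1,0,0,0,0,0,0,1]'
```

```text
time: 12.5
tool_pos: [493.1, -164.6, 63.7]
tcp_rot: [3.141, 0.0, 1.731]
contact_force: [0.1, 0.1, -1.6]
grip_width: 46.5
finger_force: 30.0
```

```bash
python3 -m pendant '[0,0,0.03,0,0,0,1,0,0,0,0,0,0,0.2,0,0,0,0,0,0,-0.2,0,0,0,0,0,0,-1,0,0,0,0,0,0,-1,0,0,0,0,0,0,-1,0,0,0,0,0,0,-1,0,0,0,0,0,0,-1]'
python3 -m pendant '[0,0,-0.3,0,0,0,-1,0,0,-0.5,0,0,0,-1,0,0,-0.6,0,0,0,-1,0,0,-0.6,0,0,0,-1,0,0,-0.6,0,0,0,-1,0,0,-0.6,0,0,0,-1,0,0,-0.6,0,0,0,-1,0,0,-0.6,0,0,0,-1,0,0,-0.6,0,0,0,-1,0,0,0,0,0,0,-1]'
python3 -m pendant '[0.8,0.3,0,0,0,0,-1,0.8,0.3,0,0,0,0,-1,0.8,0.3,0,0,0,0,-1,0.8,0.3,0,0,0,0,-1,0,0,0,0,0,0,-1,0,0,0,0,0,0,-1]'
python3 - <<'E'
from h import *
a=capture("scene")[120:220,190:310];b=capture("side")[110:230,320:440]
a=cv2.resize(a,(400,400*100//120));b=cv2.resize(b,(400,400))
v=np.vstack([a,np.zeros((400-a.shape[0],400,3),np.uint8)]);cv2.imwrite("pics/p4.png",np.hstack([v,b])[:,:,::-1])
go([608,132,108])
E
```

```text
time: 13.3
tool_pos: [492.9, -164.5, 62.6]
tcp_rot: [3.142, -0.0, 1.731]
contact_force: [0.1, 0.1, 0.4]
grip_width: 89.3
finger_force: 0.0
time: 14.3
tool_pos: [494.1, -165.1, 215.5]
tcp_rot: [3.137, 0.003, 1.731]
contact_force: [-0.1, 0.8, 0.3]
grip_width: 91.9
finger_force: 0.0
time: 14.9
tool_pos: [512.9, -63.8, 212.1]
tcp_rot: [-3.141, -0.0, 1.732]
contact_force: [-0.2, 0.1, 0.1]
grip_width: 92.1
finger_force: 0.0
t 15.0 pos [512.9 -64.7 212.3] rpy deg [-180.     0.    99.1] shift [5.97 4.17 3.47]
```

View pics/p4.png

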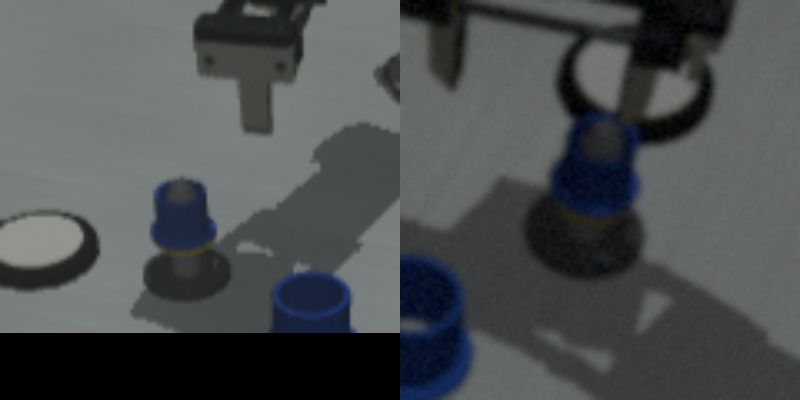

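The blue collar sits upright on the yellow shoulder, with the post tip at (180,190) in the left panel and (603,140) in the right. Next is the tube.

```bash
python3 -m pendant '[0.6,0.42,0,0,0,0,-1,0.6,0.42,0,0,0,0,-1,0.6,0.42,0,0,0,0,-1,0.6,0.42,0,0,0,0,-1,0.6,0.42,0,0,0,0,-1,0.6,0.42,0,0,0,0,-1,0.6,0.42,0,0,0,0,-1,0.6,0.42,0,0,0,0,-1,0.6,0.42,0,0,0,0,-1,0.6,0.42,0,0,0,0,-1,0,0,0,0,0,0,-1,0,0,0,0,0,0,-1]'
python3 - <<'E'
from h import *
m=camera_model("wrist");w=capture("wrist")
h=cv2.cvtColor(w,cv2.COLOR_RGB2HSV)
o=cv2.inRange(h,(4,150,100),(18,255,255));o[:150]=0;o[250:]=0;o[:,:240]=0;o[:,340:]=0
c=max(cv2.findContours(o,0,2)[0],key=cv2.contourArea);(p,ax,_)=cv2.fitEllipse(c)
x,y,ww,hh=cv2.boundingRect(c);q=(p[0],y+hh-ax[0]/2)
print(p,ax,(x,y,ww,hh),onz("wrist",p,140,m),onz("wrist",(x+ww/2,y+hh-ww/2),140,m))
go([608.5,132,108])
E
```

```text
time: 16.2
tool_pos: [608.8, 132.8, 212.1]
tcp_rot: [-3.141, 0.0, 1.73]
contact_force: [-0.2, 0.1, -0.7]
grip_width: 91.7
finger_force: 0.0
(285.3630065917969, 222.45957946777344) (41.59945297241211, 43.49814987182617) (264, 202, 44, 42) [608.84506025 131.94278008 140.        ] [609.25065667 132.36377202 140.        ]
t 16.2 pos [608.7 132.5 212.3] rpy deg [-180.     0.    99.1] shift [-0.01 -0.01  3.48]
```

Aligned, so I'll descend, grip the cap, and draw the tube out.

```bash
python3 -m pendant '[0,0,0.5,0,0,0,-1,0,0,0.5,0,0,0,-1,0,0,0.5,0,0,0,-1,0,0,0.5,0,0,0,-1,0,0,0.5,0,0,0,-1,0,0,0.5,0,0,0,-1,0,0,0.3,0,0,0,-1,0,0,0.2,0,0,0,-1,0,0,0,0,0,0,-1]'
python3 -m pendant '[0,0,0,0,0,0,0.3,0,0,0,0,0,0,0.6,0,0,0,0,0,0,1,0,0,0,0,0,0,1,0,0,0,0,0,0,1,0,0,0,0,0,0,1,0,0,0,0,0,0,1,0,0,0,0,0,0,1,0,0,0,0,0,0,1]'
python3 -m pendant '[0,0,-0.3,0,0,0,1,0,0,-0.3,0,0,0,1,0,0,-0.4,0,0,0,1,0,0,-0.4,0,0,0,1,0,0,-0.5,0,0,0,1,0,0,-0.5,0,0,0,1,0,0,-0.5,0,0,0,1,0,0,-0.5,0,0,0,1,0,0,-0.4,0,0,0,1,0,0,0,0,0,0,1]'
```

```text
time: 17.15
tool_pos: [608.6, 133.2, 107.1]
tcp_rot: [-3.141, -0.0, 1.73]
contact_force: [0.4, -0.7, 0.3]
grip_width: 91.7
finger_force: 0.0
time: 18.05
tool_pos: [608.9, 133.8, 107.6]
tcp_rot: [3.142, -0.0, 1.731]
contact_force: [0.3, -0.3, -0.7]
grip_width: 33.3
finger_force: 30.0
time: 19.05
tool_pos: [609.8, 133.9, 224.3]
tcp_rot: [3.137, 0.0, 1.731]
contact_force: [1.3, -0.1, -0.8]
grip_width: 33.7
finger_force: 30.0
```

```bash
python3 -m pendant '[0,0,-0.3,0,0,1,1,0,0,-0.3,0,0,1,1,0,0,-0.3,0,0,1,1,0,0,-0.2,0,0,1,1,0,0,0,0,0,1,1,0,0,0,0,0,1,1,0,0,0,0,0,1,1,0,0,0,0,0,1,1,0,0,0,0,0,1,1,0,0,0,0,0,1,1,0,0,0,0,0,0,1]'
python3 -m pendant '[-0.4,0.08,0,0,0,0,1,-0.7,0.14,0,0,0,0,1,-0.7,0.14,0,0,0,0,1,-0.7,0.14,0,0,0,0,1,-0.7,0.14,0,0,0,0,1,-0.7,0.14,0,0,0,0,1,-0.7,0.14,0,0,0,0,1,-0.7,0.14,0,0,0,0,1,-0.7,0.14,0,0,0,0,1,-0.7,0.14,0,0,0,0,1,-0.7,0.14,0,0,0,0,1,-0.7,0.14,0,0,0,0,1]'
python3 -m pendant '[-0.7,0.14,0,0,0,0,1,-0.7,0.14,0,0,0,0,1,-0.7,0.14,0,0,0,0,1,-0.7,0.14,0,0,0,0,1,-0.7,0.14,0,0,0,0,1,-0.7,0.14,0,0,0,0,1,-0.7,0.14,0,0,0,0,1,-0.7,0.14,0,0,0,0,1,-0.6,0.14,0,0,0,0,1,-0.4,0.08,0,0,0,0,1,0,0,0,0,0,0,1]'
python3 - <<'E'
from h import *
go([460.5,-286,157]);print(get_obs()["joint_positions"])
m=camera_model("wrist");capture("wrist")
print([(np.round(d["location"],1).tolist(),round(d["score"],2),np.round(onz("wrist",d["location"],20,m)[:2],1)) for d in pinpoint("wrist","lamp_top")])
E
```

```text
time: 20.15
tool_pos: [608.6, 133.7, 254.0]
tcp_rot: [-3.141, 0.001, 1.032]
contact_force: [1.1, 0.0, -0.4]
grip_width: 33.6
finger_force: 30.0
time: 21.35
tool_pos: [525.0, -101.2, 254.5]
tcp_rot: [-3.141, 0.0, 1.034]
contact_force: [0.1, -0.2, -1.0]
grip_width: 33.4
finger_force: 30.0
time: 22.45
tool_pos: [458.1, -291.7, 254.4]
tcp_rot: [-3.141, 0.0, 1.031]
contact_force: [0.8, 0.1, -0.8]
grip_width: 33.4
finger_force: 30.0
t 22.4 pos [ 458.1 -291.7  254.4] rpy deg [-180.     0.    59.1] shift [ 0.21 -0.03  3.25]
[-7.07999142e-01  3.55838878e-01  1.42572169e+00 -2.97163895e-04
  1.36022293e+00 -1.68421901e-01]
[]
```

```bash
python3 -m pendant '[0.1,0,0,-0.6,0,0,1,0.1,0,0,-0.9,0,0,1,0,0,0,-1,0,0,1,0,0,0,-1,0,0,1,0,0,0,-1,0,0,1,0,0,0,-1,0,0,1,0,0,0,-1,0,0,1,0,0,0,-1,0,0,1,0,0,0,-1,0,0,1,0,0,0,-1,0,0,1,0,0,0,-0.6,0,0,1,0,0,0,0,0,0,1]'
python3 - <<'E'
from h import *
o=get_obs();z=Ro.from_euler("xyz",o["tcp_rot"]).as_matrix()[:,2];f=o["tool_pos"]+88*z
print("toolz",z,"foot",f,o["joint_positions"]);go(o["tool_pos"]+np.array([509,-314,90])-f)
E
```

```text
time: 23.75
tool_pos: [461.5, -283.4, 253.7]
tcp_rot: [2.438, -0.001, 1.034]
contact_force: [-1.0, 0.1, 0.6]
grip_width: 33.5
finger_force: 30.0
toolz [ 0.55628675 -0.3302414  -0.76255208] foot [ 510.42032279 -312.50264157  186.59103606] [-0.7895498   0.0459118   2.05586068  0.44516767  0.38680509 -0.60969009]
t 23.8 pos [ 461.5 -283.4  253.7] rpy deg [ 1.397e+02 -1.000e-01  5.920e+01] shift [-0.07 -2.09  2.45]
```

```bash
python3 -m pendant '[0,-0.2,0.25,0,0,0,1,0,-0.2,0.25,0,0,0,1,0,-0.2,0.25,0,0,0,1,0,-0.2,0.25,0,0,0,1,0,-0.2,0.25,0,0,0,1,0,0,0,0,0,0,1]'
python3 - <<'E'
from h import *
o=get_obs();z=Ro.from_euler("xyz",o["tcp_rot"]).as_matrix()[:,2];f=o["tool_pos"]+88*z
print("toolz",z,"foot",f,o["joint_positions"]);go(o["tool_pos"]+np.array([509,-314,90])-f)
E
```

```text
time: 24.35
tool_pos: [462.5, -287.5, 210.7]
tcp_rot: [2.444, -0.005, 1.037]
contact_force: [0.3, 0.2, -0.8]
grip_width: 33.2
finger_force: 30.0
toolz [ 0.55552906 -0.32311886 -0.76614729] foot [ 511.37524951 -315.96611592  143.27272685] [-0.80032927  0.12220217  2.11399126  0.66651736  0.28461328 -0.84988284]
t 24.4 pos [ 462.5 -287.5  210.7] rpy deg [140.   -0.3  59.4] shift [ 0.01 -1.22  1.3 ]
```

```bash
python3 -m pendant '[0,0.3,-0.36,0,0,0,1,0,0.3,-0.36,0,0,0,1,0,0,0,0,0.33,-0.38,1,0,0,0,0,0.65,-0.77,1,0,0,0,0,0.65,-0.77,1,0,0,0,0,0.65,-0.77,1,0,0,0,0,0.65,-0.77,1,0,0,0,0,0.65,-0.77,1,0,0,0,0,0.65,-0.77,1,0,0,0,0,0.65,-0.77,1,0,0,0,0,0.65,-0.77,1,0,0,0,0,0,0,1]'
python3 - <<'E'
from h import *
o=get_obs();z=Ro.from_euler("xyz",o["tcp_rot"]).as_matrix()[:,2];f=o["tool_pos"]+88*z
print("toolz",z,"foot",f,o["joint_positions"]);go(o["tool_pos"]+np.array([509,-314,90])-f)
E
```

```text
time: 25.55
tool_pos: [461.9, -289.1, 239.6]
tcp_rot: [2.44, -0.005, 1.634]
contact_force: [0.4, -0.5, -0.2]
grip_width: 33.3
finger_force: 30.0
toolz [ 0.64383425  0.04446302 -0.76387204] foot [ 518.58868884 -285.15360579  172.33979001] [-1.06080261  0.18084317  1.94081179  0.85584449  0.88334541 -1.64134946]
t 25.6 pos [ 461.9 -289.1  239.6] rpy deg [139.8  -0.3  93.6] shift [-0.95 -2.06  1.85]
```

```bash
python3 -m pendant '[-0.2,-0.3,0.25,0,0,0,1,-0.2,-0.3,0.25,0,0,0,1,-0.2,-0.3,0.25,0,0,0,1,-0.2,-0.3,0.25,0,0,0,1,-0.15,-0.3,0.25,0,0,0,1,0,-0.3,0.3,0,0,0,1,0,-0.2,0.2,0,0,0,1,0,-0.06,0.1,0,0,0,1,0,0,0,0,0,0,1,0,0,0,0,0,0,1,0,0,0,0,0,0,1]'
python3 - <<'E'
from h import *
o=get_obs();z=Ro.from_euler("xyz",o["tcp_rot"]).as_matrix()[:,2];f=o["tool_pos"]+88*z
print("tilt",np.degrees(np.arccos(-z[2])),"foot",f,o["joint_positions"],o["finger_force"])
a=capture("scene")[90:240,150:330];b=capture("side")[30:230,300:500]
print([(d["location"],d["score"]) for d in pinpoint("side","tube_nose")],[(d["location"],d["score"]) for d in pinpoint("scene","tube_nose")])
a=cv2.resize(a,(400,333));b=cv2.resize(b,(400,400))
v=np.vstack([a,np.zeros((67,400,3),np.uint8)]);cv2.imwrite("pics/p5.png",np.hstack([v,b])[:,:,::-1])
E
```

```text
time: 26.65
tool_pos: [452.6, -316.9, 157.4]
tcp_rot: [2.439, -0.004, 1.634]
contact_force: [0.3, 0.4, -0.9]
grip_width: 33.1
finger_force: 30.0
tilt 40.26857644014741 foot [ 509.29866033 -313.00874387   90.2442514 ] [-1.11473     0.34014964  2.01056837  1.01627356  0.78079659 -1.92661511] 30.000040233135223
[([397.1, 111.8], 0.66), ([376.6, 161.6], 0.57)] [([196.3, 171.3], 0.72), ([242.7, 190.6], 0.63), ([438.5, 278.6], 0.25)]
```

View pics/p5.png

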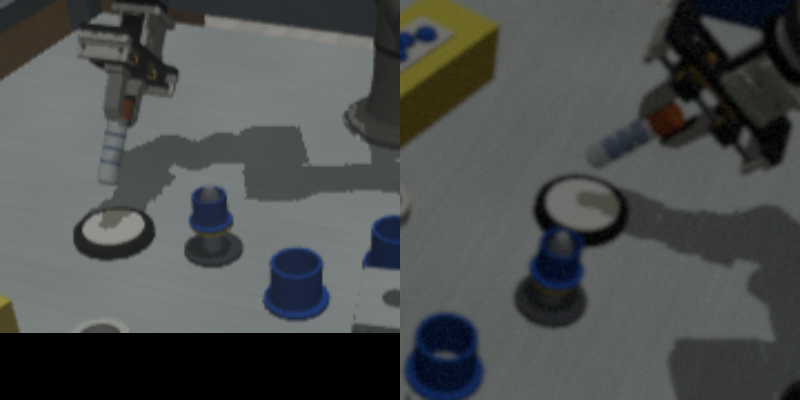

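The tube is held slanted above the lamp, with its foot at (108,180) on the left and (595,155) on the right. The collar is still on its post. I'll triangulate the foot and the lamp as a last check.

Run:
```python
from h import *
print("foot",tri(ray("scene",(197.5,171)),ray("side",(397.5,109.5))))
print("lamp",tri(ray("scene",(201,193)),ray("side",(391,131.5))),onz("scene",(201,193),20),onz("side",(391,131.5),20))
```

```text
foot (array([ 505.10468874, -314.60698415,   92.28410989]), [np.float64(1.8921173635100945), np.float64(1.892117363510102)])
lamp (array([ 510.13633796, -313.46687313,   15.89170541]), [np.float64(1.605883591596633), np.float64(1.6058835915966987)]) [ 516.9109833  -307.84350461   20.        ] [ 509.33496631 -311.42135316   20.        ]
```

The foot is within about 6 mm of the lamp's centre and about 70 mm above it, so I'm handing in.

```bash
python3 -c "
from plant import *
print(close_job())"
```

```text
the job is handed in; nothing more can be done
None
```

The job is handed in (no verdict was returned): the collar is let go on the post's yellow shoulder, and the orange-capped tube is held at about a 40° slant, its foot some 70 mm above the lamp's centre and touching nothing.

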